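Hold the amber reference cuvette in the photometer beam

ROBOT

A 6-joint arm with a two-finger parallel gripper is mounted at the origin on the work surface. World frame = base frame: x ahead of the robot, y to its left, z up, the work surface at z = 0. Lengths are in m, angles in rad, forces in N, time in s.
With the tool pointing down it reaches from about 0.375 to 0.9 m from the base axis. Payload 3.1 kg.
Tool frame: the origin (TCP) lies at the centre of the arm's flange, where the gripper is bolted on; the fingertips stand 173 mm ahead of it and the grasp point (between the pads) lies 155 mm ahead of it; z points along the fingers, y is the line along which they close (so a half turn about z gives the same grasp; the last joint's range is limited). The gripper opens to 85 mm and grips with 20 to 120 N. Pads are 22 mm wide; open, the fingers measure 114 mm over their backs; the gripper's body (76 mm by 85 mm) begins 54 mm behind the grasp point. The pads swing forward as they close: fully open they stand 13 mm farther back than shut.
Start: joints at [1.067, 0.527, 1.433, -0, 1.181, -0.178], TCP at [0.2, 0.592, 0.405] pointing down, gripper open.
Joint ranges: [-3.08, 3.08], [-0.75, 2.2], [0.22, 2.44], [-1.43, 4.57], [0, 2.65], [-2.85, 2.85]. Speed limits (rad/s): [2.79, 2.79, 3.14, 3.14, 3.14, 3.14].

INTERFACE

Orientations are given as a unit quaternion [x, y, z, w].
In Python, from station import * gives the robot as it stands.
- The arm moves only by the shell command python3 -m jog 'ROWS' [OPENING] [FORCE]. ROWS is a JSON object of lists of equal length, an entry for each row: "linear": the shift along the world's x, y, z in mm, a list of three; "turn": the turn about the world's z in units of 5 degrees (1.0 is 5 degrees). A call has 1 to 12 rows; each row shifts and turns the commanded pose from where the row before left it; what a row does not reach is not made up. A row lasts 1/8 s, in which the tool goes at most 62.5 mm and 10.7 degrees, less where a joint would pass 70% of its speed; a pose out of reach is approached as far as the arm can. A call is refused whole if a number of a shift passes 62.5 or a number of a turn 1, either way. A call with a gripper value outside its range is refused whole. OPENING is the opening, from 0 (shut) to 1 (fully open), set as the call begins (- or left out, the last holds). The fingers move at their own pace and stop on an object; FORCE is the grip in N (left out, the last holds). Time passes only in rows, so rows that do not move let the fingers close. It gives the time, the measured TCP pose, the force, the opening and the grip force at its end, in the units of the state.
- sense(): the state, without advancing time (a new reading comes with each control period).
- snapshot(name): name is "scene" or "side" or "wrist"; returns the picture (420x560x3 uint8, red, green, blue); there is no depth.
- get_calibration(name): a dict with "fx", "fy", "cx", "cy" (pixels), "world_to_cam" (4x4, takes a point from world to camera coordinates). Camera axes: x right, y down, z forward; pixel columns grow to the right and rows downward; lengths in m; the calibration is good to about 2 mm. A picture is of the moment at which its call begins: read the wrist's pose just before it. get_calibration takes no time and is no camera call; for the wrist camera it gives the pose at the moment of the call.
- sign_off(): hands the job in; it is judged then, once.
The state is a dict: "t": time; "q": joint angles; "qd": joint speeds; "tau": joint torques, N m; "tcp_pos": TCP position; "tool_rot": TCP orientation; "force": force on the tool from outside, world axes, zero at the start; "ft_torque": the same for the moment, N m; "finger_gap": opening from 0.0 (shut) to 1.0 (fully open); "gripper_force": force on a finger pad.
Only numpy, scipy, OpenCV 4.12 (cv2) and the standard library are available. Lean on these libraries where they do the work, as an engineer would, in place of code of your own. Each camera call takes 0.05 s, during which the arm holds its last target. There are 200 camera calls.

TASK

Check the rinse-water photometer with the amber reference cuvette: lift the amber cuvette out of its rack, touching it on its two frosted white faces only and squeezing gently (no more than about 40 N), and hold it upright in the open gap of the photometer so that the beam goes squarely through the middle of its clear faces. Finish while still holding it there in mid-air, at rest and touching nothing but the gripper; do not knock the photometer, and leave the other cuvettes and everything else on the counter where they are.

Things in the scene. Friction and masses are not known exactly. Their poses are not given: they have to be found in the camera images.
- amber_mid (a point): Amber reference cuvette (65 g): upright glass block 24 (x) x 18 (y) x 56 mm tall, orange stopper on top (20 x 11 x 6 mm). The two y faces, 18 mm apart, are frosted milky white: grip these. The two x faces are clear amber windows, 14 mm wide: never touch them. Point at the centre of the glass, 28 mm above its underside; z up. It stands loose in any slot of the rack, its lowest 12 mm inside.
- blue_mid (a point): Blue reference cuvette: an upright sealed block of blue glass with a blue stopper on top, same size and build as the amber one. It stands in another slot of the same rack and stays there. Point at its centre, 28 mm above its underside; x axis out of a clear face, y axis out of a frosted face, z up.
- green_mid (a point): Green reference cuvette: an upright sealed block of green glass with a green stopper on top, same size and build as the amber one. It stands in another slot of the same rack and stays there. Point at its centre, 28 mm above its underside; x axis out of a clear face, y axis out of a frosted face, z up.
- rack: White plastic rack, fixed: a flat block 170 mm along x, 50 mm along y, 20 mm tall; origin at the centre of its underside, z up. Three slots in a row along its x axis at x = -55, 0, +55 mm, each 27 x 21 mm and 12 mm deep (floor 8 mm above the counter), so the cuvettes' x axes lie along the rack's x axis and 44 mm of glass stands above the rack.
- photometer: Photometer, fixed: grey base plate 250 (x) x 94 (y) x 20 mm, with two housings 80 mm wide (y) rising to 120 mm above the counter (cooling fins on the lamp: 132): dark lamp housing at x = -120 to -42 mm, white detector housing at x = +42 to +120 mm. The 84 mm gap between them is open above and on both sides (y). Origin at the centre of its underside, z up.
- beam (a point): Middle of the light beam: half-way between the housings, 90 mm above the counter, 70 mm above the base plate. x axis along the beam, from the bright lamp port to the dark detector port; z up. The beam is 4 mm thick; yellow stripes on the housings' tops and sides and on the gap's floor mark its line and height.
- cup: Paper cup, 70 mm across, 80 mm tall, beyond the rack and photometer; bystander, origin at the centre of its underside. Farther out, more than 0.8 m from the robot, stand other bystanders: a blue bottle (190 mm tall) to the right, a white canister (170 mm) to the left and a green tissue box; a brush lies flat within 0.45 m of the robot base.
Not all that is in view belongs to the job. Leave any brown or pink look-alike of the part that bears amber_mid alone.

How it is judged:
On the way:
1. the amber cuvette is held by both frosted faces and lifted clear of the rack (contact force between the fingers and amber_c1 above 1 N and contact force between the fingers and amber_c2 above 1 N and contact force between amber and rack below 0.2 N and contact force between amber and photometer below 0.2 N and height (world z) of amber_mid above 0.06 m), for 0.2 s.
At the end, for the whole second after the job is handed in: The gripper holds the amber cuvette by both frosted faces, still and touching nothing else; its centre within 5 mm of the beam sideways, 10 mm in height, 20 mm of the gap's middle along the beam; upright and square to the beam within 0.15 rad; other cuvettes within 15 mm of their start (contact force between the fingers and amber_c1 above 1 N and contact force between the fingers and amber_c2 above 1 N and contact force between amber and rack below 0.2 N and contact force between amber and photometer below 0.2 N and x of amber_mid in the frame of beam between -0.02 and 0.02 m and y of amber_mid in the frame of beam between -0.005 and 0.005 m and z of amber_mid in the frame of beam between -0.01 and 0.01 m and angle between the x axis of amber_mid and the x axis of beam, either way round below 0.15 rad and angle between amber_mid's own z axis and vertical below 0.15 rad and linear speed of amber below 0.02 m/s and distance of each of blue_mid, green_mid from where it was at the start of the episode below 0.015 m); the arm keeps its last pose, push and grip.
It fails at once if the gripper touches a clear face or the stopper of the amber cuvette (over 1 N) (contact force between the fingers and amber_c0 above 1 N or contact force between the fingers and amber_c3 above 1 N).
It fails at once if the amber cuvette is squeezed with more than 60 N on a frosted face (contact force between the fingers and amber_c1 above 60 N or contact force between the fingers and amber_c2 above 60 N).
It fails at once if the photometer is knocked (contact over 5 N) (contact force between anything else and photometer above 5 N).
It fails at once if another cuvette is shifted by more than 15 mm (distance of any of blue_mid, green_mid from where it was at the start of the episode above 0.015 m).
It fails at once if a bystander on the counter is shifted by more than 30 mm (distance of any of detergent, wipes, cup, tissues, brush from where it was at the start of the episode above 0.03 m).
It also fails if it takes over 42 s, if anything falls off the work surface, if the arm or the gripper's body presses on something with over 40 N, if the wrist force passes 120 N, or if a joint passes its speed limit or range.

## Working session

There is one attempt and no reset: what is moved stays moved. The work goes in short steps, Python scripts to look and compute and a shell command to move; the robot and the scene stay as the last step left them, time stands still between calls to the robot, and variables do not carry over. Pictures are saved under pics/ and viewed, at most 10 in all, crops included, and the job is handed in when it is done.

```bash
mkdir -p pics; python3 - <<'E'
from station import *
import cv2,numpy as np
for n in ["scene","side"]:
    im=snapshot(n); cv2.imwrite(f"pics/{n}0.png",cv2.cvtColor(im,cv2.COLOR_RGB2BGR))
    c=get_calibration(n); print(n,c["fx"],c["cx"],c["cy"],np.round(c["world_to_cam"],3).tolist())
s=sense();print(s["t"],s["tcp_pos"],s["tool_rot"],s["finger_gap"])
E
```

```text
scene 527.1985030539256 283.02068821817386 209.52693737114527 [[-0.287, 0.958, -0.009, 0.189], [0.818, 0.24, -0.523, -0.409], [-0.499, -0.158, -0.852, 1.497], [0.0, 0.0, 0.0, 1.0]]
side 464.55868278211807 281.05979074838615 212.07685888472622 [[0.847, -0.531, -0.001, -0.489], [-0.28, -0.446, -0.85, 0.2], [0.451, 0.721, -0.527, 0.743], [0.0, 0.0, 0.0, 1.0]]
0.1 [0.19984194 0.59185371 0.40381323] [ 1.62165613e-01  9.86763045e-01 -9.45171838e-04 -3.36096984e-04] 1.000608436379332
```

View pics/scene0.png

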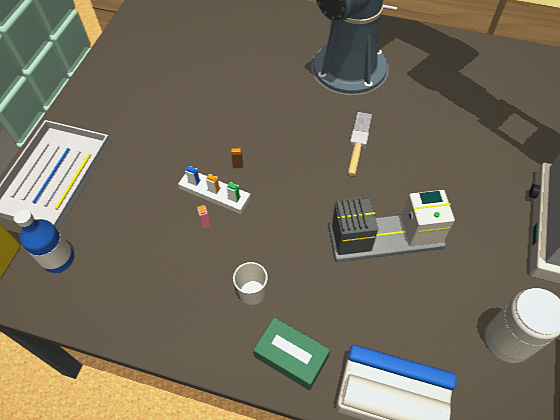

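View pics/side0.png

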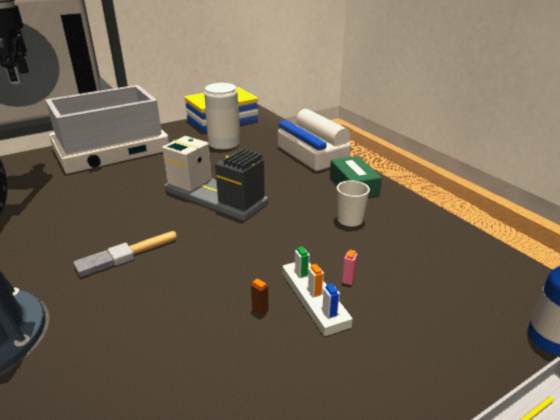

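The scene view shows the rack with blue, amber and green stoppers at about (192,170), (212,180) and (233,190). The brown decoy is at (237,157) and the pink one at (203,215). The photometer has its lamp at (355,225) and its detector at (430,215). I'll enlarge both.

```bash
python3 - <<'E'
import cv2,numpy as np
a=cv2.imread("pics/scene0.png")
r=cv2.resize(a[155:220,170:260],None,fx=8,fy=8,interpolation=cv2.INTER_CUBIC)
p=cv2.resize(a[180:265,320:460],None,fx=5.5,fy=5.5,interpolation=cv2.INTER_CUBIC)
cv2.imwrite("pics/r.png",r);cv2.imwrite("pics/p.png",p)
E
```

```text
(no output)
```

View pics/r.png

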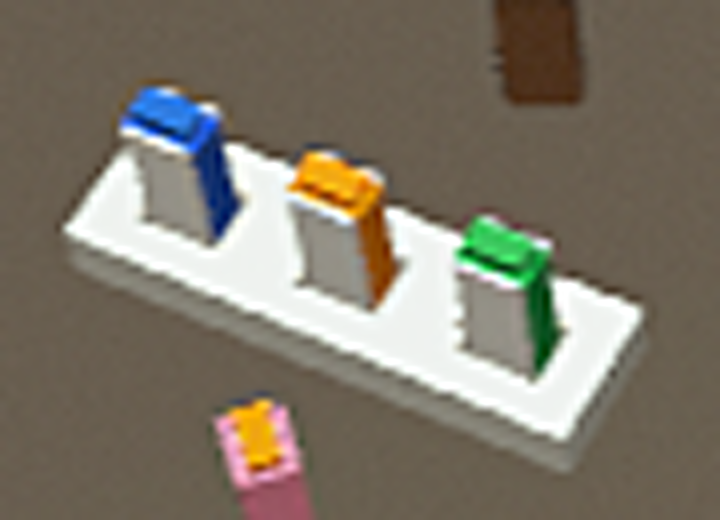

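View pics/p.png

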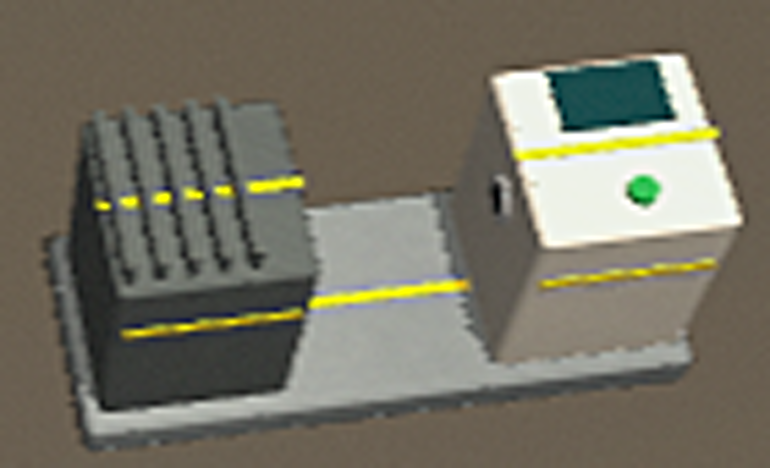

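Rack top corners in the enlarged crop are (65,230), (570,440) and (643,312), and the amber stopper top is at about (340,176). The lamp-to-detector stripe ends on the tops are (302,182), (517,155) and (718,132). I'll fit poses to these points.

```bash
cat > h.py <<'E'
from station import *
import cv2,numpy as np
from scipy.optimize import least_squares
def proj(c,P):
    q=np.c_[P,np.ones(len(P))]@np.array(c["world_to_cam"]).T
    return np.c_[c["fx"]*q[:,0]/q[:,2]+c["cx"],c["fy"]*q[:,1]/q[:,2]+c["cy"]]
def place(v,L):
    x,y,t=v; L=np.array(L,float);C,S=np.cos(t),np.sin(t)
    return np.c_[x+C*L[:,0]-S*L[:,1],y+S*L[:,0]+C*L[:,1],L[:,2]]
def fit(c,L,uv,v0):
    uv=np.array(uv,float)
    f=lambda v:(proj(c,place(v,L))-uv).ravel()
    r=least_squares(f,v0,loss="soft_l1"); return r.x,np.round(f(r.x).reshape(-1,2),1)
def ray(c,uv,z):
    T=np.array(c["world_to_cam"]);R=T[:3,:3];o=-R.T@T[:3,3]
    d=R.T@np.array([(uv[0]-c["cx"])/c["fx"],(uv[1]-c["cy"])/c["fy"],1]);return o+d*(z-o[2])/d[2]
E
python3 - <<'E'
from h import *
c=get_calibration("scene")
R=lambda a:[(x/8+169.56,y/8+154.56) for x,y in a]
P=lambda a:[(x/5.5+319.6,y/5.5+179.6) for x,y in a]
uv=R([(65,230),(570,440),(643,312)])
for p in uv: print(ray(c,p,.02).round(4))
a=ray(c,R([(340,176)])[0],.07);print("amber",a.round(4))
pv=P([(302,182),(517,155),(718,132),(492,73),(685,55),(742,222),(545,250),(285,105),(315,275),(90,432)])
for p in pv[:9]: print(ray(c,p,.12).round(4))
L=[(-.042,0,.12),(.042,0,.12),(.12,0,.12),(.042,.04,.12),(.12,.04,.12),(.12,-.04,.12),(.042,-.04,.12),(-.042,.04,.12),(-.042,-.04,.12),(-.125,-.047,.02)]
m=(ray(c,pv[0],.12)+ray(c,pv[1],.12))/2
print(fit(c,L,pv,[m[0],m[1],1.7]))
# rack x = toward image right
print(fit(c,[(-.085,-.025,.02),(.085,-.025,.02),(.085,.025,.02),(0,0,.07)],uv+R([(340,176)]),[a[0],a[1],1.5]))
E
```

```text
[ 0.5254 -0.3034  0.02  ]
[ 0.5526 -0.1336  0.02  ]
[ 0.5045 -0.1274  0.02  ]
amber [ 0.5148 -0.2127  0.07  ]
[0.5371 0.1647 0.12  ]
[0.5021 0.2409 0.12  ]
[0.4702 0.3129 0.12  ]
[0.4676 0.2255 0.12  ]
[0.4382 0.296  0.12  ]
[0.5078 0.3267 0.12  ]
[0.5407 0.2577 0.12  ]
[0.5047 0.1514 0.12  ]
[0.5755 0.1774 0.12  ]
(array([0.52051571, 0.20275573, 1.98642264]), array([[-0.2,  0.1],
       [ 0. ,  0.6],
       [-0.3,  0.7],
       [-0.1, -0.3],
       [ 0.3, -1. ],
       [ 0.9,  0.6],
       [-0.1, -0.3],
       [-1.1, -1.8],
       [ 1.6, -0.2],
       [-0.5,  0.6]]))
(array([ 0.51473196, -0.21421319,  1.40923907]), array([[ 0.4,  0.3],
       [-0.4,  0.1],
       [ 0.5, -0.1],
       [-0.6, -0.2]]))
```

The fits agree within 2 mm. The photometer is at (0.521, 0.203) with yaw 113.8°, and the rack is at (0.515, -0.214) with yaw 80.7°. I'll move above the amber cuvette, turning -80.6°.

```bash
python3 -m jog '{"linear":[[19,-50,0],[19,-50,0],[19,-50,0],[19,-50,0],[19,-50,0],[19,-50,0],[19,-50,0],[19,-50,0],[19,-50,0],[19,-50,0],[19,-50,0],[19,-50,0]],"turn":[-1,-1,-1,-1,-1,-1,-1,-1,-1,-1,-1,-1]}' 0.5 25
python3 -m jog '{"linear":[[22,-52,-24],[22,-52,-25],[22,-51,-25],[21,-51,-20],[0,0,0],[0,0,0],[0,0,0]],"turn":[-1,-1,-1,-1,-0.12,0,0]}'
python3 - <<'E'
from h import *
c=get_calibration("wrist");im=snapshot("wrist");cv2.imwrite("pics/w1.png",im[:,:,::-1])
s=sense();q=s["tool_rot"];print(s["t"],s["tcp_pos"],q,np.degrees(np.arctan2(2*(q[1]*q[0]),q[1]**2-q[0]**2)))
np.save("w1.npy",np.array(c["world_to_cam"]));print(c["fx"],c["cx"],c["cy"])
L=place([.5147,-.2142,1.4092],[(-.085,-.025,.02),(.085,-.025,.02),(.085,.025,.02),(-.085,.025,.02),(0,0,.07)]);print(proj(c,L).round(0))
E
```

```text
t: 1.6
tcp_pos: [0.4282, -0.0097, 0.4046]
tool_rot: [0.635, 0.772, 0.0, -0.0]
force: [0.3, 0.4, 0.8]
finger_gap: 0.502
gripper_force: 0.0
t: 2.48
tcp_pos: [0.5145, -0.2124, 0.3111]
tool_rot: [0.761, 0.648, -0.0, -0.0]
force: [0.1, 0.8, 0.1]
finger_gap: 0.497
gripper_force: 0.0
2.525 [ 0.5145966  -0.21244316  0.31133079] [ 7.61330220e-01  6.48364319e-01  1.92088925e-05 -8.16116444e-05] 99.16321620814885
373.8978736220513 277.13301817426424 209.02605038080253
[[309. 309.]
 [316.  83.]
 [241.  83.]
 [246. 309.]
 [278. 229.]]
```

View pics/w1.png

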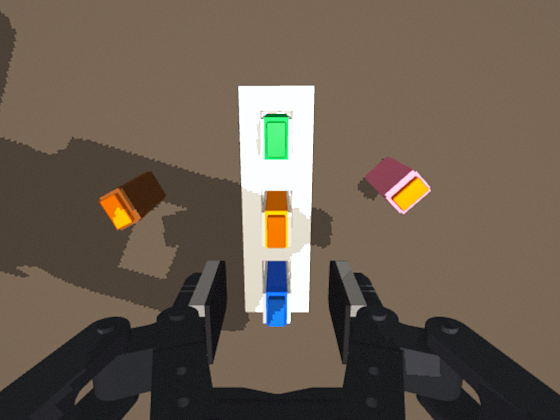

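The wrist view shows the rack corners at (238,86), (314,86), (309,312) and (246,312), and the amber stopper centred near (277,231). Both are within 3 px of the prediction. The decoys sit well to the side.

```bash
python3 - <<'E'
from h import *
c=get_calibration("wrist")
print(fit(c,[(-.085,-.025,.02),(.085,-.025,.02),(.085,.025,.02),(-.085,.025,.02)],[(309.5,312),(314,86),(238.5,86),(246,312)],[.5147,-.2142,1.409]))
im=cv2.imread("pics/w1.png");h=cv2.cvtColor(im,cv2.COLOR_BGR2HSV)
m=cv2.inRange(h,(5,200,200),(25,255,255));m[:,:255]=0;m[:,300:]=0
y,x=np.where(m);print(x.min(),x.max(),y.min(),y.max())
print(ray(c,((x.min()+x.max())/2,231),.07))
m=cv2.inRange(h,(0,0,235),(180,30,255))
# corners of stopper top predicted
print(proj(c,place([.5147,-.2142,1.409],[(.01,0,.07),(-.01,0,.07),(.012,0,.064),(-.012,0,.064)])))
E
python3 - <<'E'
import cv2
a=cv2.imread("pics/w1.png")
cv2.imwrite("pics/w1c.png",cv2.resize(a[180:260,240:320],None,fx=7,fy=7,interpolation=cv2.INTER_CUBIC))
E
```

```text
(array([ 0.51398995, -0.21648344,  1.41761097]), array([[-0.4, -1. ],
       [-0.1,  0.3],
       [ 0.2,  0.7],
       [ 0.3, -0.7]]))
265 287 210 247
[ 0.51357728 -0.21526246  0.07      ]
[[277.61391932 213.18794451]
 [277.51438226 244.56677962]
 [277.61563821 207.08911182]
 [277.49937295 243.90574664]]
```

View pics/w1c.png

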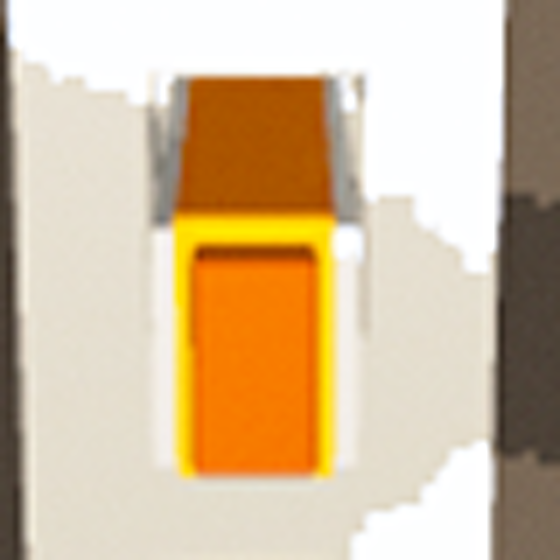

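Amber's centre is about (0.514, -0.2165), the same for the stopper and the rack fit. I'll correct and descend.

```bash
python3 -m jog '{"linear":[[-1,-4,0],[0,0,-35],[0,0,-35],[0,0,-25],[0,0,-12],[0,0,-6],[0,0,0],[0,0,0]],"turn":[0,0,0,0,0,0,0,0]}'
```

```text
t: 3.52
tcp_pos: [0.5143, -0.2181, 0.1986]
tool_rot: [0.762, 0.648, 0.0, 0.001]
force: [-0.4, 0.2, 0.8]
finger_gap: 0.5
gripper_force: 0.0
```

```bash
python3 -m jog '{"linear":[[0,1.5,0],[0,0,0]],"turn":[0,0]}'
python3 -m jog '{"linear":[[0,0,0],[0,0,0],[0,0,0],[0,0,0],[0,0,0],[0,0,0]],"turn":[0,0,0,0,0,0]}' 0 28
```

```text
t: 3.78
tcp_pos: [0.514, -0.2163, 0.1982]
tool_rot: [0.762, 0.648, 0.0, 0.0]
force: [0.1, -0.4, 0.6]
finger_gap: 0.498
gripper_force: 0.0
t: 4.53
tcp_pos: [0.514, -0.2164, 0.1979]
tool_rot: [0.762, 0.648, 0.0, 0.0]
force: [-0.4, 0.6, 3.8]
finger_gap: 0.21
gripper_force: 30.9
```

It closed at 18 mm with 31 N. Next I'll lift, carry towards the photometer and turn +33°.

```bash
python3 -m jog '{"linear":[[0,0,4],[0,0,8],[0,0,15],[0,0,25],[0,0,30],[0,0,30],[0,0,30],[0,0,20],[0,0,8],[0,0,0]],"turn":[0,0,0,0,0,0,0,0,0,0]}'
python3 -m jog '{"linear":[[0,15,0],[0,30,0],[0,40,0],[1,45,0],[1,45,0],[1,45,0],[1,45,0],[1,45,0],[1,40,0],[0,35,0],[0,20,0],[0,12,0]],"turn":[0.2,0.4,0.6,0.6,0.6,0.7,0.7,0.7,0.7,0.6,0.5,0.3]}'
python3 -m jog '{"linear":[[0,2,0],[0,0,0],[0,0,0]],"turn":[0,0,0]}'
python3 - <<'E'
from h import *
c=get_calibration("wrist");im=snapshot("wrist");cv2.imwrite("pics/w2.png",im[:,:,::-1])
s=sense();q=s["tool_rot"];print(s["t"],s["tcp_pos"],np.degrees(np.arctan2(q[1]**2-q[0]**2,2*q[1]*q[0])),s["gripper_force"])
L=[(-.042,0,.12),(.042,0,.12),(.042,.04,.12),(.042,-.04,.12),(-.042,.04,.12),(-.042,-.04,.12),(.12,0,.12)]
print(proj(c,place([.5205,.2028,1.9864],L)).round(0).tolist())
E
```

```text
t: 5.78
tcp_pos: [0.5139, -0.2163, 0.3684]
tool_rot: [0.762, 0.648, 0.0, 0.001]
force: [-0.7, -0.1, -0.5]
finger_gap: 0.209
gripper_force: 30.6
t: 7.28
tcp_pos: [0.5195, 0.2017, 0.367]
tool_rot: [0.545, 0.838, -0.001, -0.001]
force: [0.1, 0.1, -0.5]
finger_gap: 0.205
gripper_force: 30.5
t: 7.65
tcp_pos: [0.5202, 0.2017, 0.3677]
tool_rot: [0.547, 0.837, -0.0, 0.0]
force: [0.4, -0.2, -0.3]
finger_gap: 0.209
gripper_force: 30.5
7.7 [0.5201757  0.20177984 0.36774418] 23.653327761669967 30.489748120307922
[[277.0, 283.0], [277.0, 153.0], [208.0, 153.0], [346.0, 153.0], [216.0, 283.0], [339.0, 283.0], [277.0, 3.0]]
```

View pics/w2.png

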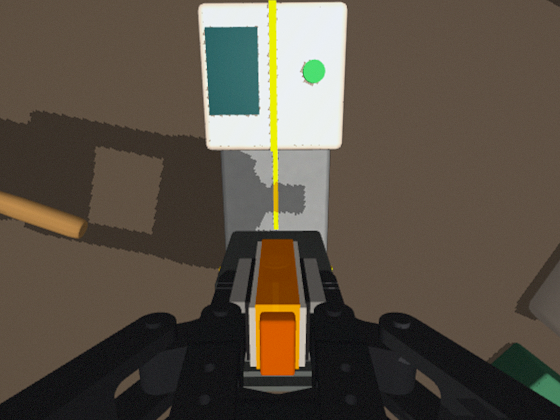

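The detector's near edge is at row 149 with corners (207,149) and (341,149), its far corners are (199,4) and (347,4), and the stripe runs from (275,149) to (272,3). The cuvette is held straight. I'll refit the photometer from this view.

```bash
python3 - <<'E'
from h import *
c=get_calibration("wrist")
L=[(.042,0,.12),(.042,.04,.12),(.042,-.04,.12),(.12,0,.12),(.12,.04,.12),(.12,-.04,.12),(-.042,0,.02),(0,0,.02)]
print(proj(c,place([.5205,.2028,1.9864],L)).round(0).tolist())
uv=[(275,149),(207,149),(341,149),(272,3),(198.5,4),(347,4),(276.5,232)]
print(fit(c,L[:7],uv,[.52,.2,1.98]))
# amber stopper top: centre of x, and expected z 0.07+0.1695 
print(proj(c,place([.5202,.2018,1.9836],[(0,0,.2395),(.01,0,.2395),(-.01,0,.2395),(.012,0,.2335)])).round(1))
E
```

```text
[[277.0, 153.0], [208.0, 153.0], [346.0, 153.0], [277.0, 3.0], [200.0, 4.0], [353.0, 3.0], [277.0, 230.0], [277.0, 185.0]]
(array([0.51933574, 0.20270675, 1.99612531]), array([[-0.6,  3.2],
       [-1.2,  4. ],
       [ 2.2,  2.4],
       [ 0.4, -0.4],
       [-2.7, -0.4],
       [ 2. , -2.4],
       [ 0. , -2.5]]))
[[274.9 346.9]
 [274.9 318.7]
 [274.9 373.8]
 [275.  302.4]]
```

The offset is only about 1 mm. I'll correct it and lower 116 mm so the cuvette's centre is at 90 mm.

```bash
python3 -m jog '{"linear":[[-1,0.5,0],[0,0,-10],[0,0,-20],[0,0,-25],[0,0,-25],[0,0,-20],[0,0,-10],[0,0,-6],[0,0,0],[0,0,0],[0,0,0],[0,0,0]],"turn":[0.1,0,0,0,0,0,0,0,0,0,0,0]}'
python3 - <<'E'
from h import *
a=cv2.resize(snapshot("scene")[150:280,310:470],None,fx=4,fy=4,interpolation=cv2.INTER_CUBIC)
cv2.imwrite("pics/f.png",a[:,:,::-1])
s=sense();q=s["tool_rot"];print(s["tcp_pos"],np.degrees(np.arctan2(q[1]**2-q[0]**2,2*q[1]*q[0])),s["gripper_force"],s["force"])
E
```

```text
t: 9.2
tcp_pos: [0.5191, 0.2031, 0.2522]
tool_rot: [0.543, 0.84, 0.0, 0.0]
force: [-0.4, 0.3, 0.0]
finger_gap: 0.205
gripper_force: 30.5
[0.51907431 0.2031333  0.25205041] 24.233882394961235 30.489973425865173 [-0.4409729   0.47831521 -0.67868309]
```

View pics/f.png

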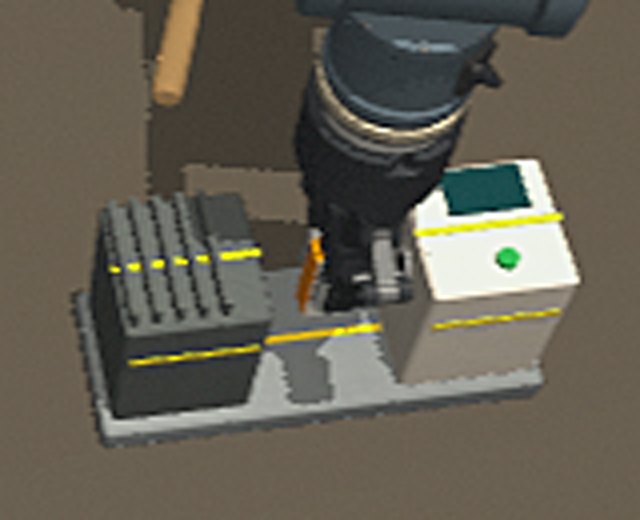

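The cuvette hangs in the gap clear of both housings, with its clear amber face centred near (309,272) in the crop, which is pixel (387,218). I'll check that against the expected projection before handing in.

```bash
python3 - <<'E'
from h import *
c=get_calibration("scene")
print(((proj(c,place([.5205,.2028,1.9864],[(-.012,0,.09),(-.012,0,.118),(-.012,0,.062),(-.012,.01,.09)]))-[309.6,149.6])*4).round(0))
E
```

```text
[[306. 276.]
 [315. 248.]
 [298. 302.]
 [302. 260.]]
```

```bash
python3 -c "
from station import *
print(sign_off())"
```

```text
the job is handed in; nothing more can be done
None
```

I handed the job in with the amber cuvette held by its frosted faces at about 30 N, at rest in the photometer gap. It sits within about 2 mm of the beam centre by my measurements, and nothing was touched on the way as far as the force readings and pictures show; the hand-in gave no verdict.

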